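# Preset a timer module by clicks and unclip it from its rail

## Task

While the timer module is still clipped on its rail, turn its blue dial counter-clockwise all the way to its stop, then clockwise exactly four clicks. Then pull the module straight up off the rail against its sprung catches and set it down gently, not dropped, upright on the floor of the blue tray, with the dial still on the fourth click; leave the other things on the bench where they are.

Things in the scene. Friction and masses are not known exactly. Their poses are not given: they have to be found in the camera images.
- timer_center (a point): Centre of the white timer module, half-way up its housing: 28 mm above its feet and below its flat top; x across the rail, y along it, z up. Housing 70 (x) by 52 (y) by 56 mm high, about 0.2 to 0.35 kg. For lifting, grip its ribbed +y and -y faces (52 mm apart) at mid length, in the upper half; beside them is free air from the top to 34 mm below it.
- timer: The same module with its dial; origin under its feet, 28 mm below timer_center, same axes. The feet straddle the rail, about 1 mm of play. Two sprung rollers in steel brackets before and behind them (x) hold it down and let go when it is pulled straight up with 7 to 15 N, within 8 mm; nothing to press. Feet are clear of rail and brackets after 35 mm.
- dial_grip (a point): Point on the axis of the dial, half-way up it, 12 mm above the housing's top. Round blue dial, 38 mm across, 24 mm high, upright at the middle of the module's top, white pointer line on it. Grip it across its sides from above, at any yaw, fingertips just clear of the housing.
- dial (a joint): Dial angle, rad: 0 at the counter-clockwise stop (pointer at the red mark), growing clockwise seen from above, to 2.79 at the other stop. It clicks every 0.349 rad (20 degrees), springs into the nearest click when let go; a click takes about 0.15 N m. Four clicks is 1.396: pointer along the module's +x, at the middle one of nine marks.
- rail_top (a point): Middle of the top of the steel rail, 34 mm above the bench; x across the rail, y along it. Rail 35 mm wide, 164 mm long, with low black end clamps (5 mm above the rail) beside the module. Clipped on, the module's centre is 12 mm above this point.
- rail_stand: The rail stand, fixed to the bench: grey plate 126 (x) by 170 mm (y); the brackets of the catches reach 35 mm above the bench. Origin under its middle on the bench, 34 mm below rail_top; same axes.
- tray_in (a point): Centre of the inner floor of the open blue tray, 4 mm above the bench; the tray is fixed, 130 mm (x) by 160 mm (y) outside, walls 4 mm thick and 22 mm high over the bench; x and y along its sides. When the module stands on the floor, its centre is 28 mm above this point.
- dish: Round metal dish, 92 mm across, 21 mm high; stands by, leave alone. Origin at the centre of its underside.
- pen: White marker with a black cap, 130 mm long, lying; stands by, leave alone. Origin under its middle.
- white_case: White plastic case 92 by 115 by 42 mm; stands by, leave alone. Origin at the centre of its underside.
- cutters: Side cutters with yellow grips, 155 mm long; stand by, leave alone. Origin under their middle.
Not all that is in view belongs to the job. Leave any pink or purple look-alike of the timer alone.

How it is judged:
By the outcome, as a careful person would: the job done as asked, in the order asked, and still so for the second after the job is handed in, with the robot touching nothing.
It also fails if it takes over 72 s, if anything falls off the work surface, if the arm or the gripper's body presses on something with over 40 N, if the wrist force passes 120 N, or if a joint passes its speed limit or range.

## Robot

A 6-joint arm with a two-finger parallel gripper is mounted at the origin on a cart in front of the work surface, level with it; the furniture and walls round the work are solid. World frame = base frame: x ahead of the robot, y to its left, z up, the work surface at z = 0. Lengths are in mm, angles in rad, forces in N, time in s.
With the tool pointing down it reaches from about 400 to 925 mm from the base axis. Payload 3.4 kg.
Tool frame: the origin (TCP) lies between the finger pads; the fingertips stand 11 mm ahead of it and the grasp point (between the pads) lies 8 mm behind it; x points along the fingers, z is the direction in which the jaws open and shut, and the axes are right-handed (so a half turn about x gives the same grasp; the last joint's range is limited). The gripper opens to 85 mm and grips with 20 to 120 N. Pads are 22 mm wide; open, the fingers measure 114 mm over their backs; the gripper's body (76 mm by 85 mm) begins 54 mm behind the grasp point. The pads swing forward as they close: fully open they stand 13 mm farther back than shut.
Start: joints at [1.173, 0.307, 1.506, -0, 1.328, -0.073], TCP at [183.517, 544.934, 242.305] pointing down, gripper open.
Joint ranges: [-3.12, 3.12], [-1.05, 2.28], [0.14, 2.33], [-1.42, 4.57], [0.1, 2.73], [-2.68, 2.68]. Speed limits (rad/s): [2.57, 2.57, 3.14, 3.14, 3.14, 3.14].

## Interface

Orientations are given as [roll, pitch, yaw] about the fixed x, y, z axes, in that order (R = Rz(yaw) Ry(pitch) Rx(roll)).
In Python, from cell import r, eyes gives the robot as it stands.
- The arm moves only by the tool arm_command, never from a script. Its arguments are lists of equal length, an entry for each row: "dp": the shift along the tool's x, y, z each as a share of 0.2 m, from -1 to 1, a list of three; "rot": the turn, a rotation vector about the tool's x, y, z each as a share of 60 degrees, from -1 to 1, a list of three. A call has exactly 5 rows; each row shifts and turns the commanded pose from where the row before left it, along the tool's axes as they then stand; what a row does not reach is not made up. A row lasts 1/12 s, in which the tool goes at most 41.7 mm and 7.16 degrees, less where a joint would pass 70% of its speed; a pose out of reach is approached as far as the arm can. A call with a number of a shift or a turn outside -1 to 1 is refused whole. A call with a gripper value outside its range is refused whole. "hand" is the opening, from -1 (shut) to 1 (fully open), so that 0 is half open, set as the call begins (left out, the last holds). The fingers move at their own pace and stop on an object; "force" is the grip in N (left out, the last holds). Time passes only in rows, so rows that do not move let the fingers close, or fill a call up. It gives the time, the measured TCP pose, the force and the opening at its end, in the units of the state.
- r.state(): the state, without advancing time (a new reading comes with each control period).
- eyes.camera(name): name is "side" or "top"; returns a dict with "frame" (400x640x3 uint8, red, green, blue), "fov_y" (degrees; the focal length in pixels is half the picture's height over the tangent of half this angle, whatever the lens; pixels are square), "cx", "cy" (the principal point, pixels), "R" (3x3) and "t" (3): a world point X has camera coordinates R X + t. Camera axes: x right, y down, z forward; pixel columns grow to the right and rows downward; lengths in mm; the calibration is good to about 2 mm. A picture is of the moment at which its call begins. There is no depth.
- r.close_job(): hands the job in, once; it reports no verdict.
The state is a dict: "clock": time; "qpos": joint angles; "qd": joint speeds; "joint_efforts": joint torques, N m; "tool_pos": TCP position; "tool_rot": TCP orientation; "contact_force": force on the tool from outside, world axes, zero at the start; "wrist_torque": the same for the moment, N m; "gripper_width": opening from 0.0 (shut) to 1.0 (fully open).
Only numpy, scipy, OpenCV 4.12 (cv2) and the standard library are available. Lean on these libraries where they do the work, as an engineer would, in place of code of your own. Each camera call takes 0.05 s, during which the arm holds its last target.

## Working session

There is one attempt and no reset: what is moved stays moved. The work goes in short steps, Python scripts to look and compute and a tool call to move; the robot and the scene stay as the last step left them, time stands still between calls to the robot, and variables do not carry over. Pictures are saved under pics/ and viewed, and the job is handed in when it is done.

Besides the shell and the picture viewer there is one more tool, called after ">>>" as a command line: name --argument value ..., lists and objects as JSON in quotes. arm_command: Moves the arm, as the interface text tells. Its arguments: {"type":"object","properties":{"dp":{"type":"array","items":{"type":"array","items":{"type":"number","minimum":-1,"maximum":1}}},"rot":{"type":"array","items":{"type":"array","items":{"type":"number","minimum":-1,"maximum":1}}},"hand":{"type":"number"},"force":{"type":"number"}},"required":["dp","rot"]}

```bash
ls; mkdir -p pics; python3 - <<'E'
from cell import r, eyes
import cv2
print(r.state())
for n in("side","top"):
    c=eyes.camera(n); cv2.imwrite(f"pics/{n}0.png",c["frame"][:,:,::-1]); print(n,{k:v for k,v in c.items() if k!="frame"})
E
```

```text
pics
{'clock': 0.0, 'qpos': array([ 1.17249746e+00,  3.07528939e-01,  1.50767744e+00, -1.49800686e-05,
        1.32838937e+00, -7.35463538e-02]), 'qd': array([-0.00053575, -0.00090014,  0.00207882, -0.00043124,  0.0003686 ,
        0.00055653]), 'joint_efforts': array([ 1.32547750e-03, -4.57554710e+01, -2.51913679e+01, -8.22104403e-05,
        1.34942136e-02, -4.14123997e-05]), 'tool_pos': array([183.25792572, 544.30098303, 241.40472221]), 'tool_rot': array([ 3.0753024 ,  1.56879318, -1.96183549]), 'contact_force': array([ 0.34105128, -0.0140431 , -0.79841649]), 'wrist_torque': array([-0.04878374,  0.01977632,  0.06679921]), 'gripper_width': 0.9953938189880674}
side {'fov_y': 56.25943383118303, 'cx': 319.15592766583603, 'cy': 205.2522137229551, 'R': array([[-0.70171323,  0.71234061,  0.01301549],
       [ 0.5718394 ,  0.5740169 , -0.5860924 ],
       [-0.42496852, -0.40382602, -0.81013968]]), 't': array([ 307.66343496, -356.55265429, 1672.10062062])}
top {'fov_y': 51.302453022705095, 'cx': 313.3324996467856, 'cy': 202.11515903670903, 'R': array([[ 0.01209864, -0.99989414, -0.00808273],
       [-0.99590832, -0.01132567, -0.0896568 ],
       [ 0.08955577,  0.00913438, -0.99593992]]), 't': array([ 122.41681617,  567.56637054, 1279.65647241])}
```

View pics/side0.png

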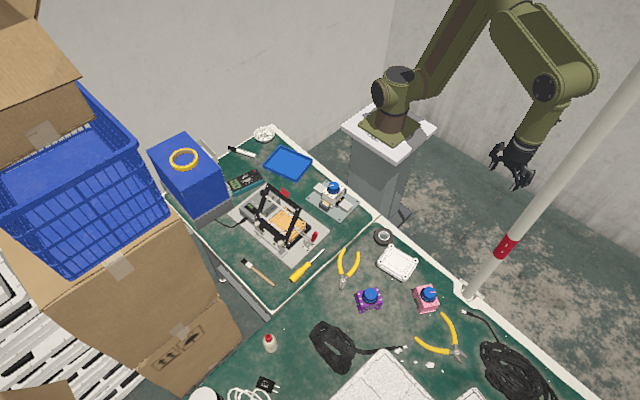

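View pics/top0.png

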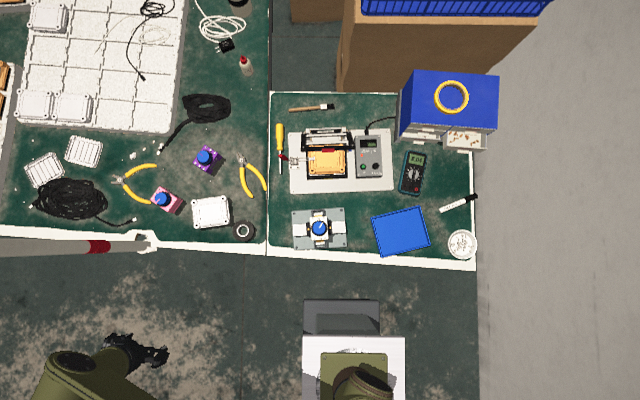

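Candidates for the timer: white with a blue dial at top (319,228) / side (333,190); pink look-alike at top (165,200) / side (427,297); purple look-alike at top (207,158) / side (369,298). I choose the white one, which is the only one on a rail stand. The tray is at top (401,231), and the blue box at (450,100) isn't it. Next I check the choice in a crop.

```bash
python3 - <<'E'
import cv2, numpy as np
a=cv2.imread("pics/top0.png")[195:270,280:440]; b=cv2.imread("pics/side0.png")[140:230,255:375]
cv2.imwrite("pics/ctop.png",cv2.resize(a,None,fx=5,fy=5,interpolation=cv2.INTER_CUBIC))
cv2.imwrite("pics/cside.png",cv2.resize(b,None,fx=6,fy=6,interpolation=cv2.INTER_CUBIC))
E
```

```text
(no output)
```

View pics/ctop.png

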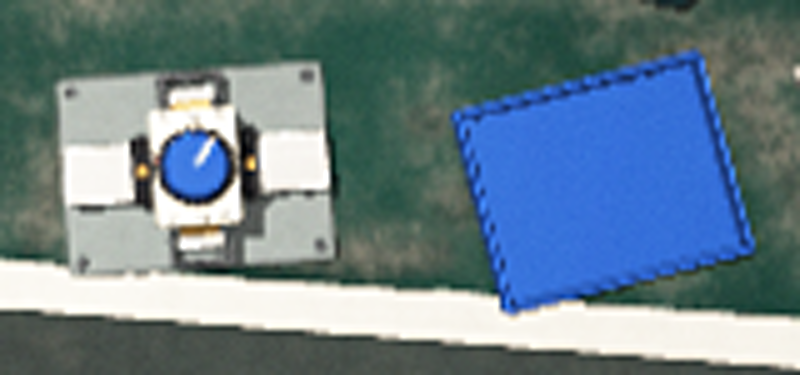

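View pics/cside.png

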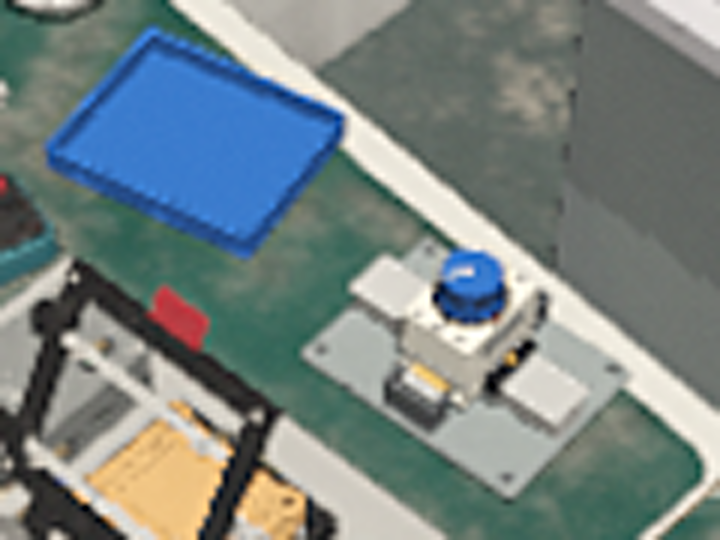

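```bash
cat > h.py <<'E'
import cv2, numpy as np
from cell import r, eyes
def cams(): return {n:eyes.camera(n) for n in("side","top")}
def K(c):
    f=c["frame"].shape[0]/2/np.tan(np.radians(c["fov_y"]/2)); return f
def plane(c,uv,z):
    d=np.array([(uv[0]-c["cx"])/K(c),(uv[1]-c["cy"])/K(c),1.]); o=-c["R"].T@c["t"]; d=c["R"].T@d
    return o+d*(z-o[2])/d[2]
def proj(c,X):
    p=c["R"]@np.asarray(X)+c["t"]; return np.array([p[0]/p[2]*K(c)+c["cx"],p[1]/p[2]*K(c)+c["cy"]])
def tri(cs,uvs):
    A=[];b=[]
    for c,uv in zip(cs,uvs):
        d=np.array([(uv[0]-c["cx"])/K(c),(uv[1]-c["cy"])/K(c),1.]);d=c["R"].T@d;d/=np.linalg.norm(d)
        P=np.eye(3)-np.outer(d,d);A.append(P);b.append(P@(-c["R"].T@c["t"]))
    return np.linalg.lstsq(np.vstack(A),np.hstack(b),rcond=None)[0]
def crop(c,u,v,w,h,s,name):
    im=c["frame"][v:v+h,u:u+w,::-1]; cv2.imwrite(name,cv2.resize(im,None,fx=s,fy=s,interpolation=cv2.INTER_CUBIC))
def blobs(c,mask):
    n,l,s,ce=cv2.connectedComponentsWithStats(mask.astype(np.uint8)); return l,s,ce
def blue(c):
    h=cv2.cvtColor(c["frame"],cv2.COLOR_RGB2HSV); return (h[...,0]>98)&(h[...,0]<125)&(h[...,1]>120)
E
python3 - <<'E'
from h import *
C=cams()
win={"side":[(322,176,30,24),(255,140,70,50)],"top":[(305,215,30,28),(365,200,70,60)]}
for n,c in C.items():
    m=blue(c)
    for k,(u,v,w,h) in enumerate(win[n]):
        mm=np.zeros_like(m);mm[v:v+h,u:u+w]=m[v:v+h,u:u+w]
        l,s,ce=blobs(c,mm); i=1+np.argmax(s[1:,4]); ys,xs=np.where(l==i)
        pts=np.c_[xs,ys].astype(np.float32)
        rect=cv2.minAreaRect(pts)
        print(n,k,s[i],ce[i],rect)
        if k==0: print("dial z98/86",plane(c,ce[i],98),plane(c,ce[i],86))
        else:
            hull=cv2.convexHull(pts.astype(np.int32)); ap=cv2.approxPolyDP(hull,4,True)[:,0]
            for p in ap: print(p,plane(c,p,22).round(1))
# plate corner from top
c=C["top"]; h=cv2.cvtColor(c["frame"],cv2.COLOR_RGB2HSV)
E
```

```text
side 0 [327 181  12  13 100] [333.08 187.54] ((333.3500061035156, 187.4499969482422), (11.067971229553223, 11.384199142456055), 18.434947967529297)
dial z98/86 [492.14179048 120.84608517  98.        ] [484.80340054 114.63832962  86.        ]
side 1 [ 263  144   49   39 1127] [287.23779947 163.16060337] ((287.0000305175781, 163.0), (42.93250274658203, 29.516096115112305), 26.56505012512207)
[311 159] [401.5 -83.2  22. ]
[296 182] [527.4 -38.4  22. ]
[263 167] [ 567.5 -186.9   22. ]
[279 144] [ 436.8 -237.8   22. ]
top 0 [312 221  14  14 143] [318.53846154 228.03496503] ((318.5, 227.5), (13.0, 13.0), 90.0)
dial z98/86 [483.16372066 112.15281757  98.        ] [483.49589029 112.10406641  86.        ]
top 1 [ 370  205   61   53 2219] [400.00135196 230.91707977] ((400.0752258300781, 230.87168884277344), (42.869659423828125, 52.37754821777344), 75.3791275024414)
[430 245] [ 436.7 -235.2   22. ]
[382 257] [397.9 -86.1  22. ]
[370 218] [518.5 -48.9  22. ]
[419 205] [ 561.1 -202.4   22. ]
```

```bash
python3 - <<'E'
from h import *
c=eyes.camera("top"); h=cv2.cvtColor(c["frame"],cv2.COLOR_RGB2HSV).astype(int)
# subpixel plate edges: saturation transitions along columns/rows, plate top z~3
S=h[...,1].astype(float)
def sub(prof,lo,hi):
    pl,ph=prof[:3].mean(),prof[-3:].mean(); th=(pl+ph)/2
    for i in range(len(prof)-1):
        if (prof[i]-th)*(prof[i+1]-th)<=0 and prof[i]!=prof[i+1]: return i+(prof[i]-th)/(prof[i]-prof[i+1])
def fit(P):
    P=np.array(P);l=cv2.fitLine(P[:,:2].astype(np.float32),cv2.DIST_HUBER,0,.01,.01).ravel(); return l
for z in [3]:
    top=[plane(c,(u,202+sub(S[202:215,u],0,0)),z) for u in range(296,342) if not 308<u<330]
    right=[plane(c,(338+sub(S[v,338:354],0,0),v),z) for v in range(211,244) if not 218<v<238]
    left=[plane(c,(284+sub(S[v,284:300],0,0),v),z) for v in range(214,244) if not 220<v<238]
    for nm,P in(("top",top),("right",right),("left",left)):
        l=fit(P); print(nm,l.round(4),np.degrees(np.arctan2(l[1],l[0])).round(2))
V=h[...,2].astype(float)
# dial outline: blue-red difference
f=c["frame"].astype(float); B=np.clip((f[...,2]-f[...,0])/ (f[222:225,315:318,2]-f[222:225,315:318,0]).mean(),0,1)
np.set_printoptions(linewidth=200)
print((B[218:238,308:330]*9).astype(int))
m=(blue(c))
mm=np.zeros_like(m);mm[215:243,305:335]=m[215:243,305:335]
hull=cv2.convexHull(np.argwhere(mm)[:,::-1].astype(np.int32)); M=cv2.moments(hull); uv=(M['m10']/M['m00'],M['m01']/M['m00']); print(uv,cv2.minEnclosingCircle(hull),plane(c,uv,94))
# housing
crop(c,300,210,40,40,15,"pics/top_mod.png")
# tray centre
mm=np.zeros_like(m);mm[200:260,365:435]=m[200:260,365:435]
ct=cv2.findContours(mm.astype(np.uint8),0,1)[0]; ct=max(ct,key=len)
M=cv2.moments(np.argwhere(mm)[:,::-1].reshape(-1,1,2).astype(np.int32)); 
l,s,ce=blobs(c,mm);i=1+np.argmax(s[1:,4]);print("tray",plane(c,ce[i],18))
P=np.array([plane(c,p,20)[:2] for p in ct[:,0]],np.float32); print(cv2.minAreaRect(P))
E
```

```text
top [ 7.620000e-02 -9.971000e-01  5.485516e+02  1.211861e+02] -85.63
right [9.967000e-01 8.070000e-02 4.892665e+02 2.634210e+01] 4.63
left [9.956000e-01 9.410000e-02 4.922628e+02 1.979183e+02] 5.4
[[0 0 0 0 0 0 0 0 0 0 0 0 0 0 0 0 0 0 0 0 0 0]
 [0 0 0 0 0 0 0 0 0 0 0 0 0 0 0 0 0 0 0 0 0 0]
 [0 0 0 0 0 0 0 0 0 0 0 0 0 0 0 0 0 0 0 0 0 0]
 [0 0 0 0 0 0 0 0 0 6 2 4 4 0 0 0 0 0 0 0 0 0]
 [0 0 0 0 0 0 0 4 7 9 9 9 9 5 0 0 0 0 0 0 0 0]
 [0 0 0 0 0 0 4 9 9 9 9 9 8 2 0 7 0 0 0 0 0 0]
 [0 0 0 0 0 4 9 9 9 9 9 9 4 0 8 9 3 0 0 0 0 0]
 [0 0 0 0 0 7 9 9 9 9 9 7 1 0 9 9 8 1 0 0 0 0]
 [0 0 0 0 2 8 9 9 9 9 8 3 0 7 9 9 9 3 0 0 0 0]
 [0 0 0 0 3 9 9 9 9 9 7 2 4 9 9 9 9 5 0 0 0 0]
 [0 0 0 0 3 9 9 9 9 9 9 7 9 9 9 9 9 5 0 0 0 0]
 [0 0 0 0 2 8 9 9 9 9 9 9 9 9 9 9 9 4 0 0 0 0]
 [0 0 0 0 1 8 9 9 9 9 9 9 9 9 9 9 8 2 0 0 0 0]
 [0 0 0 0 0 5 9 9 9 9 9 9 9 9 9 9 5 0 0 0 0 0]
 [0 0 0 0 0 0 7 9 9 9 9 9 9 9 9 8 1 0 0 0 0 0]
 [0 0 0 0 0 0 3 4 7 8 9 9 8 8 5 1 0 0 0 0 0 0]
 [0 0 0 0 0 0 0 0 3 3 5 5 4 3 0 0 0 0 0 0 0 0]
 [0 0 0 0 0 0 0 0 0 0 0 0 0 0 0 0 0 0 0 0 0 0]
 [0 0 0 0 0 0 0 0 0 0 0 0 0 0 0 0 0 0 0 0 0 0]
 [0 0 0 0 0 0 0 0 0 0 0 0 0 0 0 0 0 0 0 0 0 0]]
(318.5851318944844, 227.72661870503597) ((318.7121276855469, 227.8030242919922), 7.015263557434082) [484.18558232 112.00869053  94.        ]
tray [ 479.43686858 -143.14019949   18.        ]
((479.7084655761719, -142.52029418945312), (132.92396545410156, 163.7960968017578), 15.102120399475098)
```

View pics/top_mod.png

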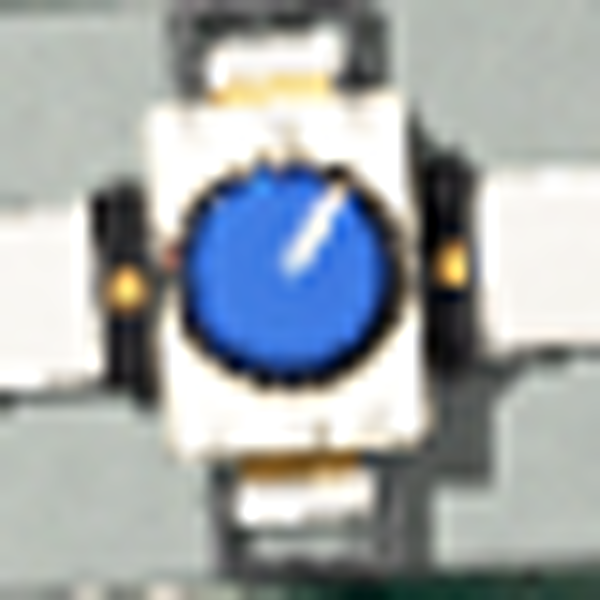

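```bash
cat >> h.py <<'E'
from scipy.spatial.transform import Rotation as Ro
def RT(s): return Ro.from_euler("xyz",s["tool_rot"]).as_matrix()
def plan(s,pos,az=None,down=True):
    """az: desired azimuth (deg) of tool z. Prints tool-frame shift (mm) and turn (deg rotvec)."""
    R=RT(s); d=np.asarray(pos)-s["tool_pos"]
    print("t",s["clock"],"pos",s["tool_pos"].round(1),"zaz",np.degrees(np.arctan2(R[1,2],R[0,2])).round(2),"xdown",R[:,0].round(4),"qpos",s["qpos"].round(3))
    print("F",s["contact_force"].round(2),"T",s["wrist_torque"].round(3),"w",round(s["gripper_width"],3))
    print("shift tool mm",(R.T@d).round(1),"share",(R.T@d/200).round(4))
    if az is not None:
        a=np.radians(az); z=np.array([np.cos(a),np.sin(a),0]);x=np.array([0,0,-1.]);T=np.c_[x,np.cross(z,x),z]
        rv=np.degrees(Ro.from_matrix(R.T@T).as_rotvec()); print("turn deg",rv.round(2),"share",(rv/60).round(4), "shift share at target frame",(T.T@d/200).round(4))
E
python3 - <<'E'
from h import *
s=r.state(); print(RT(s).round(3))
plan(s,[484,113,200],94.7)
E
```

```text
[[-0.    -0.948  0.319]
 [-0.001  0.319  0.948]
 [-1.     0.    -0.001]]
t 0.25 pos [183.4 544.6 241.9] zaz 71.39 xdown [-3.e-04 -9.e-04 -1.e+00] qpos [ 1.172  0.307  1.507 -0.     1.328 -0.074]
F [-0.18 -1.38 -0.92] T [-0.043  0.005 -0.019] w 0.999
shift tool mm [  42.1 -422.6 -313.1] share [ 0.2107 -2.1131 -1.5656]
turn deg [-2.331e+01 -5.000e-02 -1.000e-02] share [-3.885e-01 -9.000e-04 -2.000e-04] shift share at target frame [ 0.2093 -1.321  -2.2741]
```

>>> arm_command --dp '[[0,-0.141,-0.1045],[0,-0.141,-0.1045],[0,-0.141,-0.1045],[0,-0.141,-0.1045],[0,-0.141,-0.1045]]' --rot '[[0,0,0],[0,0,0],[0,0,0],[0,0,0],[0,0,0]]' --hand 1 --force 40

```text
clock: 0.67
tool_pos: [284.2, 399.5, 242.2]
tool_rot: [-2.685, 1.571, -1.438]
contact_force: [0.4, -0.3, 0.4]
gripper_width: 1.005
```

>>> arm_command --dp '[[0,-0.141,-0.1045],[0,-0.141,-0.1045],[0,-0.141,-0.1045],[0,-0.141,-0.1045],[0,-0.141,-0.1045]]' --rot '[[0,0,0],[0,0,0],[0,0,0],[0,0,0],[0,0,0]]'

```text
clock: 1.08
tool_pos: [384.7, 255.3, 242.4]
tool_rot: [-0.704, 1.57, 0.542]
contact_force: [0.3, 0.2, -0.8]
gripper_width: 0.997
```

>>> arm_command --dp '[[0,-0.141,-0.1045],[0,-0.141,-0.1045],[0,-0.141,-0.1045],[0,-0.141,-0.1045],[0,-0.141,-0.1045]]' --rot '[[0,0,0],[0,0,0],[0,0,0],[0,0,0],[0,0,0]]'

```text
clock: 1.5
tool_pos: [485.0, 111.2, 242.4]
tool_rot: [-0.539, 1.571, 0.707]
contact_force: [0.8, 0.3, 0.5]
gripper_width: 1.0
```

>>> arm_command --dp '[[0,0,0],[0,0,0],[0,0,0],[0.05,0,0],[0.05,0,0]]' --rot '[[0.11,0,0],[0.11,0,0],[0.11,0,0],[0.11,0,0],[0.11,0,0]]'

```text
clock: 1.92
tool_pos: [485.0, 112.6, 222.6]
tool_rot: [-0.512, 1.569, 0.151]
contact_force: [-1.1, -0.1, -0.3]
gripper_width: 1.0
```

>>> arm_command --dp '[[0.05,0,0],[0.05,0,0],[0,0,0],[0,0,0],[0,0,0]]' --rot '[[0.11,0,0],[0.11,0,0],[0.11,0,0],[0.11,0,0],[0.11,0,0]]'

```text
clock: 2.33
tool_pos: [484.1, 112.8, 201.9]
tool_rot: [-3.089, 1.57, -3.0]
contact_force: [0.4, 0.5, -0.2]
gripper_width: 1.0
```

```bash
python3 - <<'E'
from h import *
s=r.state()
plan(s,[484,112.5,88],0)
C=cams(); crop(C["side"],270,120,110,90,7,"pics/s1.png"); crop(C["top"],280,190,90,75,8,"pics/t1.png")
E
```

```text
t 2.3333 pos [484.1 112.8 201.9] zaz 5.06 xdown [-9.e-04 -1.e-04 -1.e+00] qpos [0.144 0.236 1.723 0.    1.184 0.056]
F [ 0.43  0.5  -0.21] T [-0.022 -0.055 -0.033] w 1.0
shift tool mm [113.9  -0.3  -0. ] share [ 5.696e-01 -1.400e-03 -2.000e-04]
turn deg [ 5.06 -0.05  0.  ] share [ 0.0844 -0.0008  0.0001] shift share at target frame [ 5.696e-01 -1.500e-03 -5.000e-04]
```

>>> arm_command --dp '[[0.13,0,0],[0.13,0,0],[0.13,0,0],[0.1,0,0],[0,0,0]]' --rot '[[0,0,0],[0,0,0],[0,0,0],[0,0,0],[0,0,0]]'

```text
clock: 2.85
tool_pos: [481.3, 112.4, 100.9]
tool_rot: [-3.095, 1.563, -2.997]
contact_force: [-1.7, -0.3, 0.3]
gripper_width: 0.997
```

```bash
python3 - <<'E'
from h import *
s=r.state()
plan(s,[484,112.5,88],0)
C=cams(); crop(C["side"],290,150,80,60,9,"pics/s2.png"); crop(C["top"],280,190,80,65,9,"pics/t2.png")
E
```

```text
t 2.85 pos [481.3 112.4 100.9] zaz 5.57 xdown [-0.0077 -0.0011 -1.    ] qpos [ 0.144  0.358  1.854 -0.     0.938  0.047]
F [-1.68 -0.33  0.26] T [-0.044  0.03  -0.011] w 0.997
shift tool mm [12.9 -0.1  2.8] share [ 0.0643 -0.0007  0.0142]
turn deg [ 5.57 -0.45  0.04] share [ 0.0929 -0.0074  0.0007] shift share at target frame [0.0644 0.0006 0.0137]
```

View pics/s2.png

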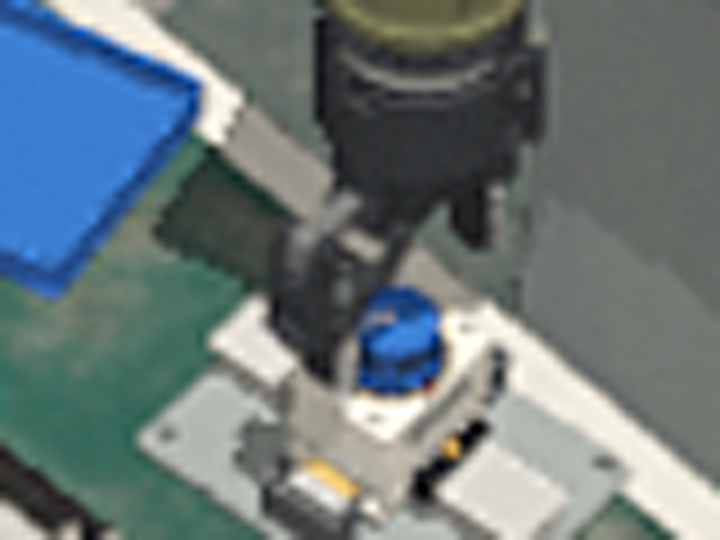

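View pics/t2.png

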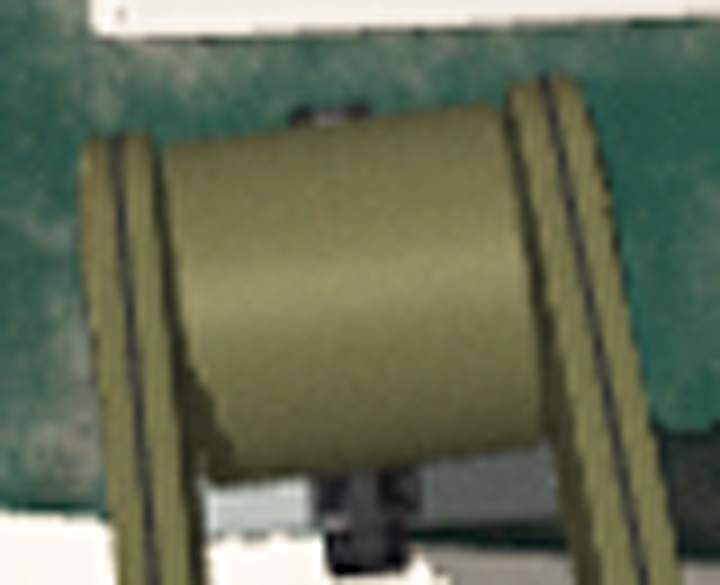

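>>> arm_command --dp '[[0.03,0,0.005],[0.03,0,0.005],[0,0,0],[0,0,0],[0,0,0]]' --rot '[[0,0,0],[0,0,0],[0,0,0],[0,0,0],[0,0,0]]'

```text
clock: 3.37
tool_pos: [486.7, 113.1, 92.8]
tool_rot: [0.065, 1.57, 0.159]
contact_force: [0.6, -0.5, -0.0]
gripper_width: 1.0
```

>>> arm_command --dp '[[0,0,0],[0,0,0],[0,0,0],[0,0,0],[0,0,0]]' --rot '[[0,0,0],[0,0,0],[0,0,0],[0,0,0],[0,0,0]]' --hand -0.3 --force 40

```text
clock: 3.78
tool_pos: [485.8, 112.9, 92.6]
tool_rot: [-3.047, 1.57, -2.953]
contact_force: [-1.3, -1.3, 1.6]
gripper_width: 0.426
```

```bash
python3 - <<'E'
from h import *
s=r.state()
plan(s,[484,112.5,88],0)
C=cams(); crop(C["side"],290,150,80,60,9,"pics/s3.png")
E
```

```text
t 3.7833 pos [485.8 112.9  92.6] zaz 5.38 xdown [-1.e-03 -2.e-04 -1.e+00] qpos [ 0.144  0.372  1.859 -0.     0.912  0.05 ]
F [-1.32 -1.28  1.58] T [-0.123  0.309 -0.113] w 0.426
shift tool mm [ 4.6 -0.2 -1.8] share [ 0.023  -0.0012 -0.0089]
turn deg [ 5.38 -0.06  0.01] share [ 0.0897 -0.001   0.0001] shift share at target frame [ 0.023  -0.0021 -0.0088]
```

View pics/s3.png

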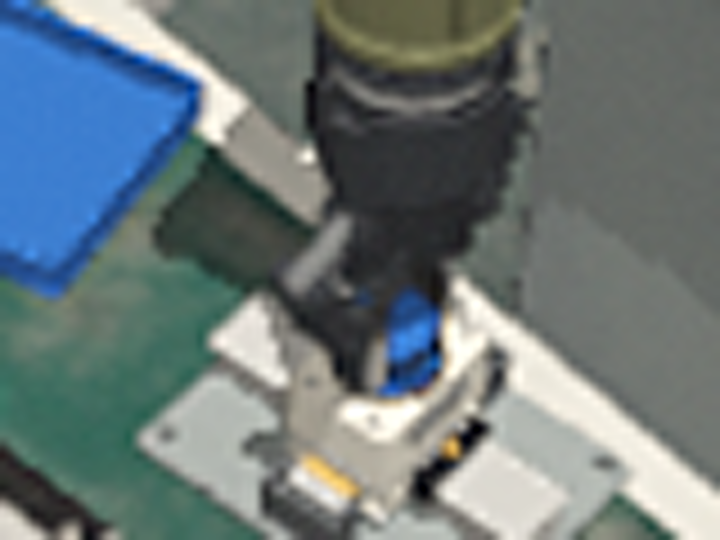

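>>> arm_command --dp '[[0,0,0],[0,0,0],[0,0,0],[0,0,0],[0,0,0]]' --rot '[[0,0,0],[0,0,0],[-0.08,0,0],[-0.1,0,0],[-0.1,0,0]]' --hand -1 --force 40

```text
clock: 4.3
tool_pos: [485.5, 112.9, 92.6]
tool_rot: [2.853, 1.569, -3.038]
contact_force: [-3.9, -1.4, 5.8]
gripper_width: 0.428
```

>>> arm_command --dp '[[0,0,0],[0,0,0],[0,0,0],[0,0,0],[0,0,0]]' --rot '[[-0.1,0,0],[-0.1,0,0],[-0.1,0,0],[-0.1,0,0],[-0.1,0,0]]'

```text
clock: 4.72
tool_pos: [484.7, 112.9, 92.6]
tool_rot: [2.302, 1.568, -3.065]
contact_force: [-5.4, -0.9, 9.8]
gripper_width: 0.425
```

```bash
python3 - <<'E'
from h import *
s=r.state()
plan(s,[484,112.5,88],0)
C=cams(); crop(C["side"],290,150,80,60,9,"pics/s4.png")
E
```

```text
t 4.7167 pos [484.7 112.9  92.6] zaz 52.47 xdown [-2.9e-03 -2.0e-04 -1.0e+00] qpos [ 0.144  0.372  1.859  0.     0.914 -0.772]
F [-5.45 -0.93  9.82] T [-0.022  0.758 -0.01 ] w 0.425
shift tool mm [ 4.6  0.3 -0.7] share [ 0.0232  0.0016 -0.0035]
turn deg [52.47 -0.16 -0.06] share [ 0.8745 -0.0026 -0.0011] shift share at target frame [ 0.0232 -0.0018 -0.0035]
```

View pics/s4.png

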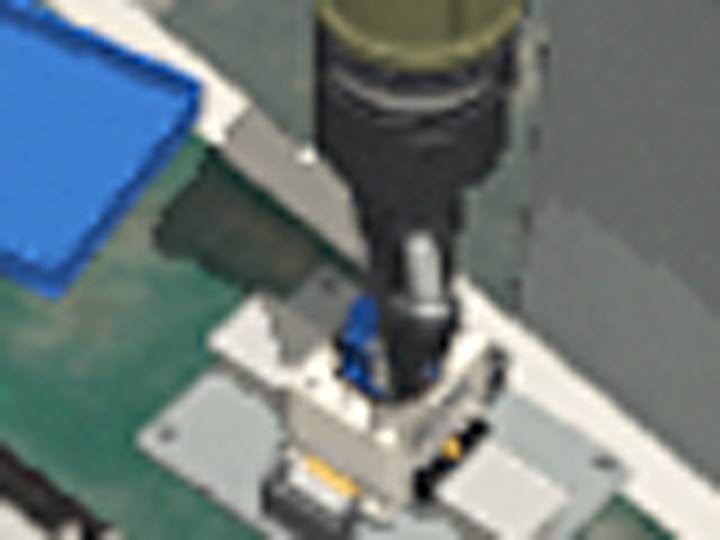

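>>> arm_command --dp '[[-0.004,0.008,-0.006],[0,0,0],[0,0,0],[0,0,0],[0,0,0]]' --rot '[[-0.05,0,0],[-0.1,0,0],[-0.1,0,0],[-0.1,0,0],[-0.1,0,0]]'

```text
clock: 5.23
tool_pos: [482.8, 112.9, 92.8]
tool_rot: [1.84, 1.568, -3.056]
contact_force: [-3.7, -1.1, 4.3]
gripper_width: 0.424
```

```bash
python3 - <<'E'
from h import *
s=r.state()
plan(s,[484,112.5,88],0)
E
```

```text
t 5.2333 pos [482.8 112.9  92.8] zaz 79.49 xdown [-3.e-03 -3.e-04 -1.e+00] qpos [ 0.144  0.369  1.863  0.     0.912 -1.243]
F [-3.7  -1.13  4.27] T [0.025 0.595 0.116] w 0.424
shift tool mm [ 4.8 -1.3 -0.2] share [ 0.0241 -0.0065 -0.0009]
turn deg [79.49 -0.15 -0.11] share [ 1.3248 -0.0026 -0.0018] shift share at target frame [ 0.0241 -0.0021  0.0061]
```

>>> arm_command --dp '[[0,0,0],[0,0,0],[0,0,0],[0,0,0],[0,0,0]]' --rot '[[-0.1,0,0],[-0.1,0,0],[-0.1,0,0],[-0.1,0,0],[-0.1,0,0]]'

```text
clock: 5.65
tool_pos: [482.6, 112.2, 92.8]
tool_rot: [1.659, 1.567, -2.714]
contact_force: [-3.9, -3.8, 4.9]
gripper_width: 0.43
```

>>> arm_command --dp '[[0,0,0],[0,0,0],[0,0,0],[0,0,0],[0,0,0]]' --rot '[[-0.07,0,0],[-0.07,0,0],[-0.07,0,0],[0,0,0],[0,0,0]]'

```text
clock: 6.07
tool_pos: [482.5, 112.1, 92.9]
tool_rot: [1.484, 1.567, -2.673]
contact_force: [-4.2, -4.4, 4.6]
gripper_width: 0.426
```

```bash
python3 - <<'E'
from h import *
s=r.state()
plan(s,[484,112.5,88],0)
C=cams(); crop(C["side"],290,150,80,60,9,"pics/s5.png")
E
```

```text
t 6.0667 pos [482.5 112.1  92.9] zaz 121.82 xdown [-0.0035 -0.0018 -1.    ] qpos [ 0.144  0.369  1.863 -0.002  0.913 -1.981]
F [-4.2  -4.41  4.6 ] T [-0.469  0.852  0.167] w 0.426
shift tool mm [ 4.9 -1.5 -0.5] share [ 0.0246 -0.0075 -0.0024]
turn deg [121.82  -0.22  -0.15] share [ 2.0303 -0.0037 -0.0025] shift share at target frame [0.0246 0.0019 0.0075]
```

View pics/s5.png

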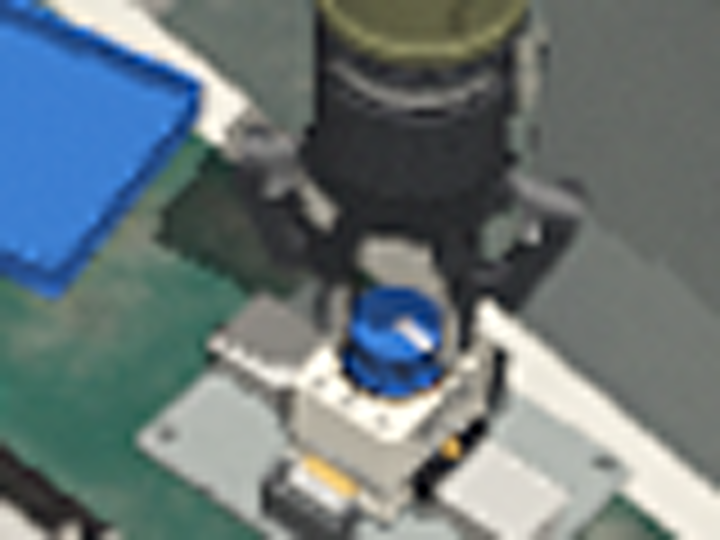

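>>> arm_command --dp '[[0,0,0],[0,0,0],[0,0,0],[0,0,0],[0,0,0]]' --rot '[[-0.06,0,0],[-0.06,0,0],[-0.06,0,0],[-0.04,0,0],[0,0,0]]'

```text
clock: 6.58
tool_pos: [484.7, 113.0, 92.8]
tool_rot: [-1.867, 1.57, 0.489]
contact_force: [1.3, -0.4, -1.5]
gripper_width: 0.432
```

```bash
python3 - <<'E'
from h import *
s=r.state()
plan(s,[484,112.5,88],0)
C=cams(); crop(C["side"],290,150,80,60,9,"pics/s6.png")
E
```

```text
t 6.5833 pos [484.7 113.   92.8] zaz 134.96 xdown [ 4.e-04  2.e-04 -1.e+00] qpos [ 0.144  0.37   1.862  0.     0.91  -2.212]
F [ 1.35 -0.43 -1.54] T [ 0.063 -0.098 -0.162] w 0.432
shift tool mm [4.8 0.8 0.1] share [0.0242 0.004  0.0007]
turn deg [1.3496e+02 3.0000e-02 2.0000e-02] share [2.2494e+00 5.0000e-04 4.0000e-04] shift share at target frame [ 0.0242 -0.0023 -0.0033]
```

View pics/s6.png

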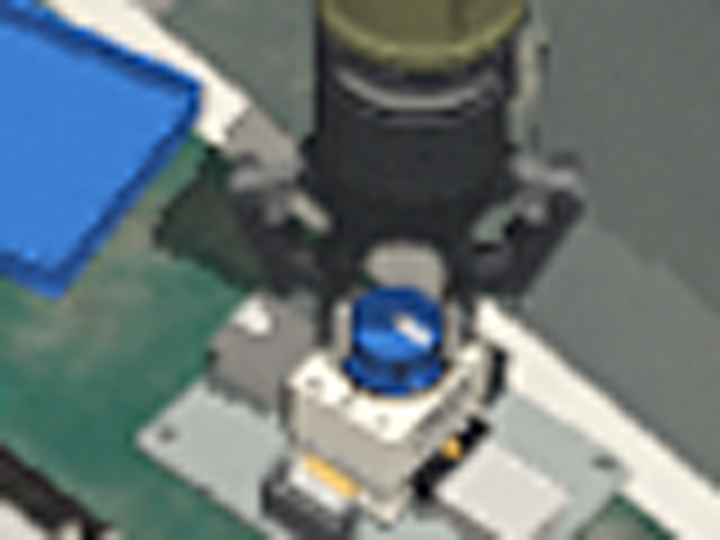

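```bash
cat >> h.py <<'E'
def pointer(c,box,ctr,z=98,show=True):
    u,v,w,h=box; sub=c["frame"][v:v+h,u:u+w].astype(float)
    # whiteness inside the dial-top ellipse
    W=np.zeros((h,w)); P=np.zeros((h,w,2))
    for i in range(h):
        for j in range(w): P[i,j]=plane(c,(u+j,v+i),z)[:2]-ctr
    rr=np.hypot(P[...,0],P[...,1]); red=np.clip(sub[...,0]-60,0,None)*(rr<16)
    m=(red[...,None]*P).sum((0,1))/red.sum(); print("pointer az",np.degrees(np.arctan2(m[1],m[0])).round(1),"offset",m.round(1),"wt",red.sum().round())
E
python3 - <<'E'
from h import *
c=eyes.camera("side")
m=blue(c); mm=np.zeros_like(m);mm[178:196,322:345]=m[178:196,322:345]
print((c["frame"][180:196,326:344,0]))
p=proj(c,[484.5,112.5,98]);print(p)
for ctr in([484.5,112.5],[487,115.5]): pointer(c,(325,178,20,20),np.array(ctr))
E
```

```text
[[ 42  40  38  33  51 119 159 156 154 154 158 159 148  89  34  39  47  59]
 [ 45  38  40  54  37  47 102 131 126 129 152 157 151  83  29  40  42  44]
 [ 45  40  54  81  70  31  24  17  17  30  65 122 148  83  37  34  54  64]
 [ 36  82 108  57  29  33  33  27  26  23  23  55  82  76  86  44  75 152]
 [ 41 143 178  19  30  33  31  43  56  28  20  22  34 104 142  78  72 212]
 [ 56 134 156  23  25  32  32  65 139 152  55  16  17  88 143 104 109 222]
 [ 59 138 155  22  39  44  39  42 178 232 158 101  21  96 141  79 119 216]
 [ 56 136 153  28  58  63  63  56  43 143 219 181  28 110 157  74  85 159]
 [101 139 148  14  39  59  62  60  53  47  82 106  12 112 151 141 188 171]
 [168 150 107  24  32  40  50  56  52  48  37  24  17 101 161 225 255 198]
 [196 140  20  33  35  38  38  36  38  33  36  32  22  53 138 194 206 178]
 [255 197  69  22  37  37  43  35  31  36  37  35  31 108 195 211 178 176]
 [255 255 197  37  22  37  37  34  31  49  63  24  74 191 216 119 163 177]
 [255 255 242 137 131  52  41  19  30  70 118 136 186 190 148 118 161 163]
 [252 237 174 220 240 196 194 188 188 191 212 236 240 144 133 166 184 118]
 [176 192 213 245 255 255 255 255 255 255 255 233 127 116 128 166 185 164]]
[332.84873482 185.07255029]
pointer az 104.9 offset [-2.4  8.9] wt 855.0
pointer az 125.3 offset [-5.  7.] wt 998.0
```

```bash
cat >> h.py <<'E'
def pline(c,box,z=98,th=90):
    u,v,w,h=box; sub=c["frame"][v:v+h,u:u+w,0].astype(float); W=np.clip(sub-th,0,None)
    P=np.array([[plane(c,(u+j,v+i),z)[:2] for j in range(w)] for i in range(h)])
    m=(W[...,None]*P).sum((0,1))/W.sum(); D=(P-m).reshape(-1,2); Cv=(D*W.reshape(-1,1)).T@D/W.sum()
    e,V=np.linalg.eigh(Cv); print("line az",np.degrees(np.arctan2(V[1,1],V[0,1])).round(1),"mid",m.round(1),"sd",np.sqrt(e).round(1))
E
python3 - <<'E'
from h import *
c=eyes.camera("side")
pline(c,(332,184,6,5)); pline(c,(332,184,6,5),th=50)
E
```

```text
line az 90.4 mid [482.  122.8] sd [2.1 4.4]
line az 92.8 mid [482.5 122.8] sd [3.2 4.8]
```

>>> arm_command --dp '[[0,0,0],[0,0,0],[0,0,0],[0,0,0],[0,0,0]]' --rot '[[0,0,0],[0,0,0],[0,0,0],[0,0,0],[0,0,0]]' --hand 0.4

```text
clock: 7.2
tool_pos: [484.4, 113.1, 93.2]
tool_rot: [-2.334, 1.571, 0.022]
contact_force: [0.3, 0.5, -0.1]
gripper_width: 0.697
```

```bash
python3 - <<'E'
from h import *
s=r.state()
plan(s,[484,112.5,88],0)
c=eyes.camera("side"); crop(c,290,150,80,60,9,"pics/s7.png")
pline(c,(332,184,6,5))
E
```

```text
t 7.2 pos [484.4 113.1  93.2] zaz 135.0 xdown [ 2.e-04  0.e+00 -1.e+00] qpos [ 0.145  0.369  1.861 -0.     0.911 -2.212]
F [ 0.26  0.48 -0.12] T [ 0.003 -0.041  0.019] w 0.697
shift tool mm [ 5.2  0.7 -0.2] share [ 0.0261  0.0035 -0.0009]
turn deg [1.35e+02 0.00e+00 1.00e-02] share [2.25e+00 1.00e-04 2.00e-04] shift share at target frame [ 0.0261 -0.0031 -0.0018]
line az 85.7 mid [482.5 123.4] sd [1.9 3.7]
```

View pics/s7.png

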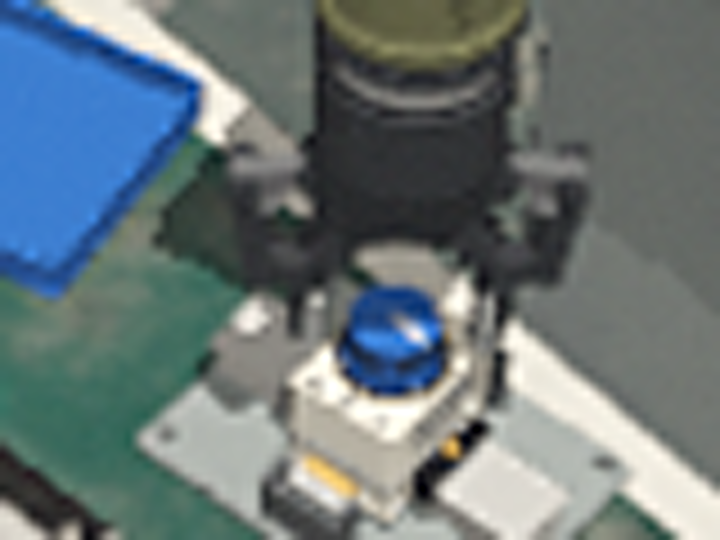

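>>> arm_command --dp '[[0,0,0],[0,0,0],[0,0,0],[0,0,0],[0,0,0]]' --rot '[[0,0,0],[0,0,0],[0,0,0],[0,0,0],[0,0,0]]' --hand -1 --force 40

```text
clock: 7.67
tool_pos: [484.7, 112.9, 93.4]
tool_rot: [-2.599, 1.57, -0.243]
contact_force: [0.4, -2.4, 4.1]
gripper_width: 0.424
```

>>> arm_command --dp '[[0,0,0],[0,0,0],[0,0,0],[0,0,0],[0,0,0]]' --rot '[[0,0,0],[0.1,0,0],[0.1,0,0],[0.1,0,0],[0.1,0,0]]'

```text
clock: 8.08
tool_pos: [484.6, 113.1, 93.4]
tool_rot: [-1.687, 1.57, 0.245]
contact_force: [-0.5, -1.1, 5.2]
gripper_width: 0.423
```

>>> arm_command --dp '[[0,0,0],[0,0,0],[0,0,0],[0,0,0],[0,0,0]]' --rot '[[0.1,0,0],[0.1,0,0],[0.1,0,0],[0.1,0,0],[0.1,0,0]]'

```text
clock: 8.5
tool_pos: [484.8, 112.4, 93.4]
tool_rot: [-2.354, 1.569, -0.945]
contact_force: [1.3, -3.7, 4.8]
gripper_width: 0.428
```

```bash
python3 - <<'E'
from h import *
s=r.state()
plan(s,[484,112.5,88],54)
E
```

```text
t 8.5 pos [484.8 112.4  93.4] zaz 80.74 xdown [ 9.0e-04 -1.3e-03 -1.0e+00] qpos [ 0.144  0.369  1.861 -0.002  0.911 -1.264]
F [ 1.28 -3.74  4.85] T [-0.571 -0.125 -0.02 ] w 0.428
shift tool mm [ 5.4  0.8 -0. ] share [ 0.0271  0.0039 -0.0002]
turn deg [26.74 -0.05  0.08] share [ 0.4457 -0.0008  0.0013] shift share at target frame [ 0.0271  0.0033 -0.0019]
```

>>> arm_command --dp '[[0,0,0],[0,0,0],[0,0,0],[0,0,0],[0,0,0]]' --rot '[[0.1,0,0],[0.1,0,0],[0.1,0,0],[0.1,0,0],[0.05,0,0]]'

```text
clock: 8.92
tool_pos: [484.7, 112.1, 93.5]
tool_rot: [-2.109, 1.569, -1.171]
contact_force: [-0.4, -4.5, 5.5]
gripper_width: 0.426
```

>>> arm_command --dp '[[0,0,0],[0,0,0],[0,0,0],[0,0,0],[0,0,0]]' --rot '[[0,0,0],[0,0,0],[0,0,0],[0,0,0],[0,0,0]]'

```text
clock: 9.33
tool_pos: [484.7, 112.1, 93.4]
tool_rot: [-2.129, 1.569, -1.185]
contact_force: [0.3, -5.0, 4.8]
gripper_width: 0.429
```

```bash
python3 - <<'E'
from h import *
s=r.state()
plan(s,[484,112.5,88],54)
c=eyes.camera("side"); crop(c,290,150,80,60,9,"pics/s8.png")
E
```

```text
t 9.3333 pos [484.7 112.1  93.4] zaz 54.06 xdown [ 7.0e-04 -1.6e-03 -1.0e+00] qpos [ 0.144  0.369  1.861 -0.002  0.911 -0.798]
F [ 0.25 -4.97  4.76] T [-0.928 -0.01  -0.082] w 0.429
shift tool mm [ 5.4  0.8 -0.1] share [ 0.0271  0.0039 -0.0003]
turn deg [ 0.06 -0.05  0.09] share [ 0.0009 -0.0009  0.0014] shift share at target frame [ 0.0271  0.0038 -0.0004]
```

View pics/s8.png

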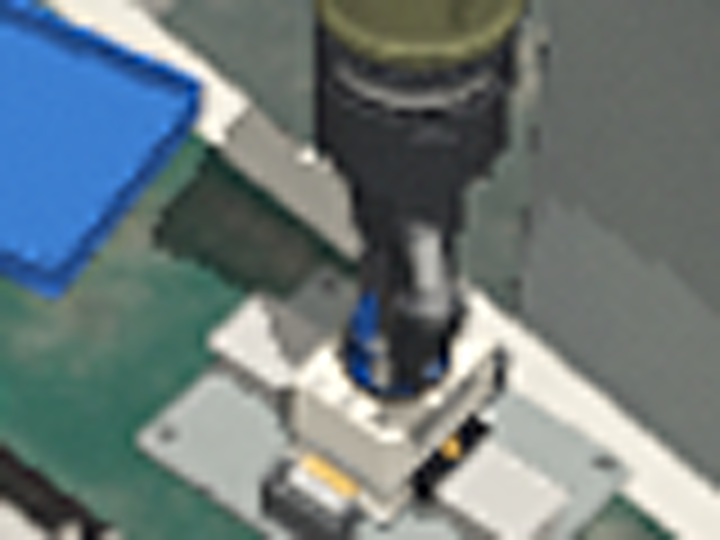

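>>> arm_command --dp '[[0,0,0],[0,0,0],[0,0,0],[0,0,0],[0,0,0]]' --rot '[[0,0,0],[0,0,0],[0,0,0],[0,0,0],[0,0,0]]' --hand 1

```text
clock: 9.8
tool_pos: [484.1, 113.3, 92.9]
tool_rot: [1.872, 1.57, 2.815]
contact_force: [-0.3, 0.1, -0.5]
gripper_width: 0.997
```

>>> arm_command --dp '[[-0.07,0,0],[-0.1,0,0],[-0.1,0,0],[-0.1,0,0],[-0.05,0,0]]' --rot '[[0,0,0],[0,0,0],[0,0,0],[-0.08,0,0],[-0.1,0,0]]'

```text
clock: 10.22
tool_pos: [485.4, 113.4, 179.2]
tool_rot: [-0.914, 1.568, 0.222]
contact_force: [0.6, -0.3, 0.4]
gripper_width: 1.0
```

>>> arm_command --dp '[[0,0,0],[0,0,0],[0,0,0],[0,0,0],[0,0,0]]' --rot '[[-0.1,0,0],[-0.1,0,0],[-0.1,0,0],[-0.1,0,0],[-0.1,0,0]]'

```text
clock: 10.63
tool_pos: [484.1, 113.2, 177.0]
tool_rot: [0.907, 1.57, 2.566]
contact_force: [0.0, -0.7, -0.1]
gripper_width: 1.005
```

```bash
python3 - <<'E'
from h import *
s=r.state()
plan(s,[484,112.5,71],94.7)
c=eyes.camera("side"); crop(c,290,150,80,60,9,"pics/s9.png")
print(c["frame"][180:194,326:342,0])
E
```

```text
t 10.6333 pos [484.1 113.2 177. ] zaz 95.1 xdown [-3.e-04  2.e-04 -1.e+00] qpos [ 0.145  0.262  1.758  0.     1.122 -1.515]
F [ 0.05 -0.73 -0.07] T [-0.01  -0.004 -0.052] w 1.005
shift tool mm [ 1.06e+02  1.00e-01 -7.00e-01] share [ 0.5301  0.0007 -0.0037]
turn deg [ 0.4   0.01 -0.02] share [ 0.0066  0.0002 -0.0003] shift share at target frame [ 0.5301  0.0008 -0.0036]
[[ 95  80  49  23  38 113 153 155 147 163 220 252 249 237 174 125]
 [ 72  92  95  65  34  45  97 121 115 193 250 243 246 247 244 206]
 [ 89  98 114 108  70  48  50  20  22  66 115 197 247 247 246 241]
 [108 109 109  95  65  56  57  47  28  19   5  85 198 244 242 244]
 [105 110  98  64  54  53  64  85  78  45  32  13  57 166 225 237]
 [102 105  89  54  49  58 134 179 111  56  56  37  49 157 203 197]
 [101  99  73  32  61 135 214 222  45  58  60  60  50 209 255 150]
 [166 197 102  21  97 202 221  37  52  61  61  61  34  52 130 161]
 [241 255  85   9 102 139  41  51  60  63  64  50  31  55 136 176]
 [254 115  39  21  22  24  35  44  52  53  46  29  27   7 114 178]
 [255 198  78  28  33  30  33  37  37  35  34  31  31  15 116 176]
 [254 221 117  18  35  38  38  40  36  40  40  36  26  95 163 154]
 [255 255 230 104  49  33  34  35  35  37  39  38  70 178 215 127]
 [255 255 246 198 148  48  43  42  54  12  54 149 190 169 142 132]]
```

View pics/s9.png

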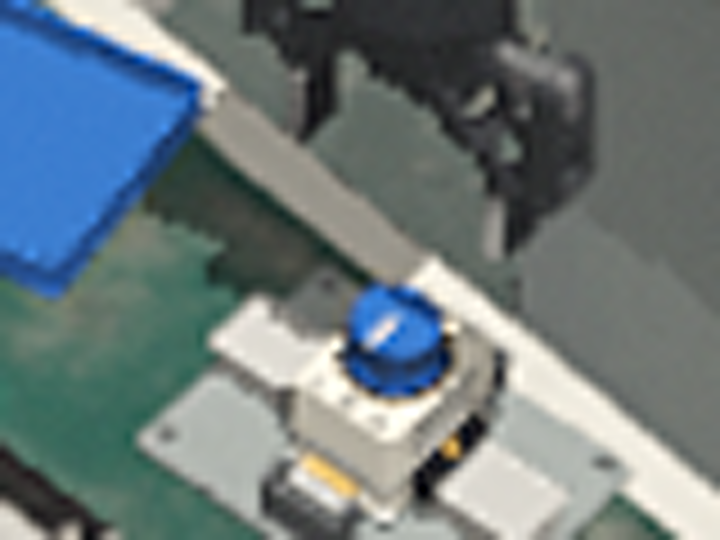

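```bash
python3 - <<'E'
from h import *
c=eyes.camera("side")
pline(c,(330,184,5,5)); pline(c,(330,184,5,5),th=60)
E
```

```text
line az -171.3 mid [490.7 114.2] sd [1.9 4.8]
line az -171.7 mid [490.5 113.9] sd [2.1 5.7]
```

>>> arm_command --dp '[[0.12,0,0],[0.12,0,0],[0.12,0,0],[0.12,0,0],[0.06,0,0]]' --rot '[[0,0,0],[0,0,0],[0,0,0],[0,0,0],[0,0,0]]'

```text
clock: 11.15
tool_pos: [482.7, 112.9, 66.7]
tool_rot: [1.603, 1.567, -3.029]
contact_force: [-0.2, -0.1, -0.6]
gripper_width: 1.0
```

>>> arm_command --dp '[[0.05,0,0],[0,0,0],[0,0,0],[0,0,0],[0,0,0]]' --rot '[[0,0,0],[0,0,0],[0,0,0],[0,0,0],[0,0,0]]'

```text
clock: 11.57
tool_pos: [485.1, 113.2, 60.0]
tool_rot: [-1.497, 1.569, 0.157]
contact_force: [-0.0, -1.2, 0.1]
gripper_width: 1.002
```

```bash
python3 - <<'E'
from h import *
s=r.state()
plan(s,[484,112.5,56],94.7)
c=eyes.camera("side"); crop(c,290,150,80,60,9,"pics/s10.png")
E
```

```text
t 11.5667 pos [485.1 113.2  60. ] zaz 94.75 xdown [ 1.8e-03  3.0e-04 -1.0e+00] qpos [ 0.144  0.419  1.896  0.     0.825 -1.509]
F [-0.02 -1.18  0.11] T [ 0.058 -0.013 -0.036] w 1.002
shift tool mm [ 4.   1.2 -0.6] share [ 0.0198  0.006  -0.0031]
turn deg [0.05 0.01 0.11] share [0.0008 0.0001 0.0018] shift share at target frame [ 0.0198  0.006  -0.0031]
```

View pics/s10.png

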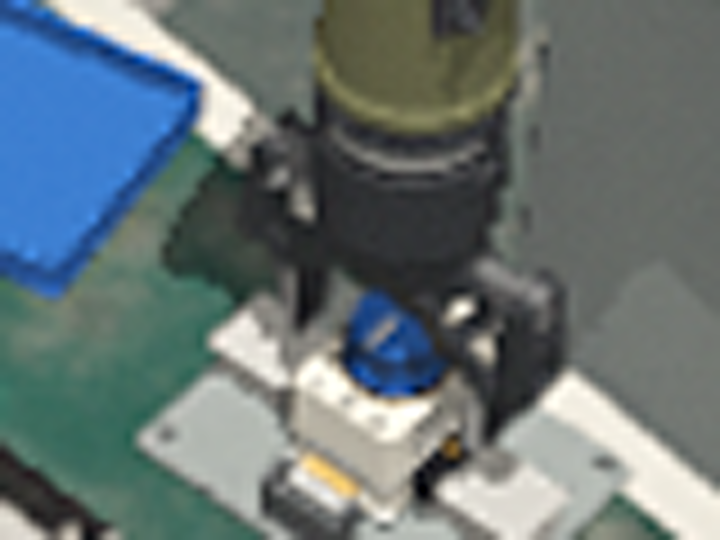

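>>> arm_command --dp '[[0.015,0,-0.003],[0,0,0],[0,0,0],[0,0,0],[0,0,0]]' --rot '[[0,0,0],[0,0,0],[0,0,0],[0,0,0],[0,0,0]]' --hand -1 --force 60

```text
clock: 12.03
tool_pos: [484.6, 112.5, 56.6]
tool_rot: [-1.492, 1.57, 0.162]
contact_force: [-0.2, -0.6, 5.3]
gripper_width: 0.598
```

>>> arm_command --dp '[[0,0,0],[0,0,0],[0,0,0],[0,0,0],[0,0,0]]' --rot '[[0,0,0],[0,0,0],[0,0,0],[0,0,0],[0,0,0]]'

```text
clock: 12.45
tool_pos: [484.6, 112.5, 56.6]
tool_rot: [-1.483, 1.57, 0.171]
contact_force: [-0.6, -0.7, 5.5]
gripper_width: 0.598
```

```bash
python3 - <<'E'
from h import *
s=r.state()
plan(s,[484,112.5,56],94.7)
c=eyes.camera("side"); crop(c,290,150,80,60,9,"pics/s11.png")
E
```

```text
t 12.45 pos [484.6 112.5  56.6] zaz 94.78 xdown [ 7.e-04  1.e-04 -1.e+00] qpos [ 0.143  0.424  1.899  0.     0.817 -1.511]
F [-0.55 -0.74  5.46] T [-0.03   0.144 -0.056] w 0.598
shift tool mm [0.6 0.6 0.1] share [0.0029 0.0031 0.0003]
turn deg [0.08 0.   0.04] share [0.0013 0.0001 0.0007] shift share at target frame [0.0029 0.0031 0.0003]
```

View pics/s11.png

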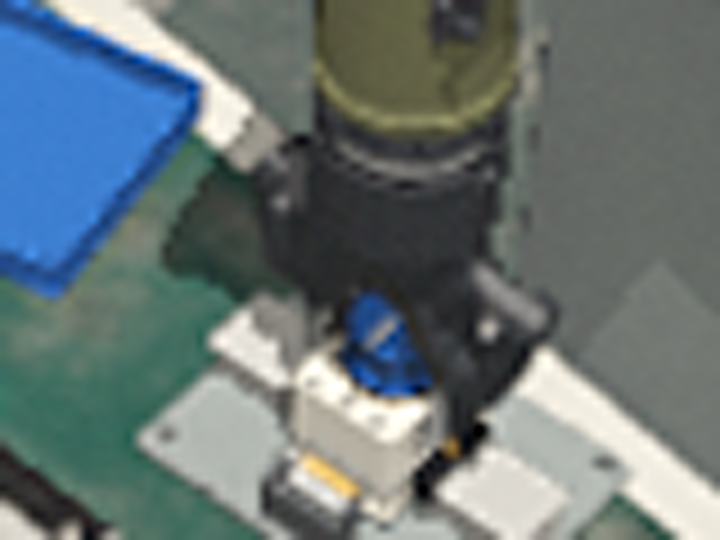

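>>> arm_command --dp '[[-0.015,0,0],[-0.015,0,0],[-0.015,0,0],[-0.015,0,0],[-0.015,0,0]]' --rot '[[0,0,0],[0,0,0],[0,0,0],[0,0,0],[0,0,0]]'

```text
clock: 12.92
tool_pos: [484.6, 112.5, 71.5]
tool_rot: [-1.688, 1.571, -0.034]
contact_force: [0.4, 0.6, -3.7]
gripper_width: 0.593
```

>>> arm_command --dp '[[-0.03,0,0],[-0.04,0,0],[-0.04,0,0],[-0.04,0,0],[-0.05,0,0]]' --rot '[[0,0,0],[0,0,0],[0,0,0],[0,0,0],[0,0,0]]'

```text
clock: 13.33
tool_pos: [484.1, 112.4, 111.9]
tool_rot: [1.645, 1.57, -2.984]
contact_force: [0.1, 0.9, -2.6]
gripper_width: 0.596
```

```bash
python3 - <<'E'
from h import *
s=r.state()
plan(s,[479.5,-143,140],105)
C=cams(); crop(C["side"],270,120,110,90,7,"pics/s12.png")
E
```

```text
t 13.3333 pos [484.1 112.4 111.9] zaz 94.79 xdown [-4.e-04 -1.e-04 -1.e+00] qpos [ 0.143  0.343  1.841 -0.     0.958 -1.511]
F [ 0.11  0.9  -2.63] T [ 0.037 -0.015 -0.037] w 0.596
shift tool mm [ -28.1   25.9 -254.2] share [-0.1404  0.1297 -1.2708]
turn deg [-10.21   0.    -0.02] share [-0.1701  0.     -0.0004] shift share at target frame [-0.1405  0.3527 -1.2277]
```

View pics/s12.png

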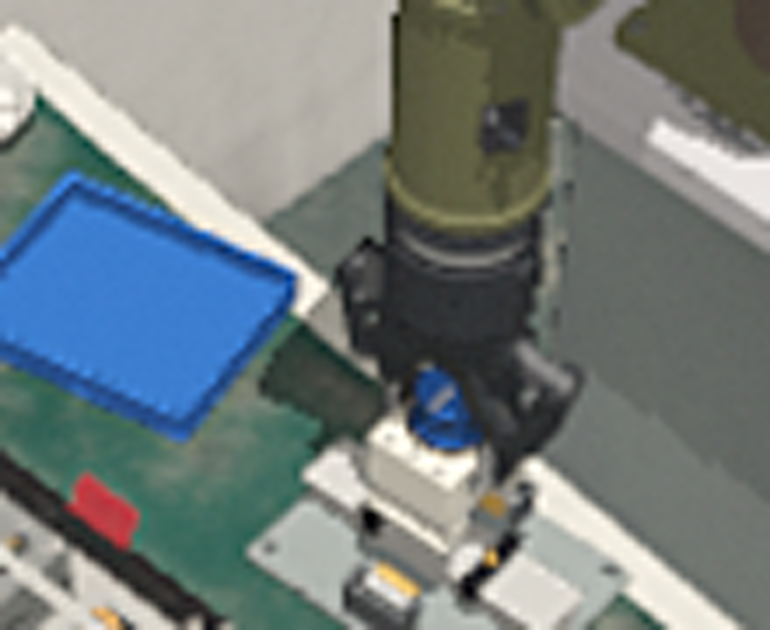

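>>> arm_command --dp '[[-0.05,0,0],[-0.03,0.013,-0.07],[-0.02,0.013,-0.12],[-0.02,0.013,-0.13],[-0.02,0.013,-0.13]]' --rot '[[0,0,0],[0,0,0],[0,0,0],[0,0,0],[0,0,0]]'

```text
clock: 13.85
tool_pos: [481.2, 21.3, 139.3]
tool_rot: [2.098, 1.571, -2.529]
contact_force: [0.4, -0.3, -3.2]
gripper_width: 0.597
```

>>> arm_command --dp '[[0,0.013,-0.13],[0,0.013,-0.13],[0,0.013,-0.13],[0,0.013,-0.13],[0,0.013,-0.12]]' --rot '[[0,0,0],[0,0,0],[0,0,0],[0,0,0],[0,0,0]]'

```text
clock: 14.27
tool_pos: [478.9, -108.1, 139.0]
tool_rot: [2.344, 1.571, -2.285]
contact_force: [-0.3, -0.4, -4.0]
gripper_width: 0.599
```

>>> arm_command --dp '[[0,0.013,-0.1],[0,0,-0.08],[0,0,0],[0,0,0],[0,0,0]]' --rot '[[0,0,0],[0,0,0],[-0.085,0,0],[-0.085,0,0],[0,0,0]]'

```text
clock: 14.68
tool_pos: [479.3, -143.3, 138.8]
tool_rot: [0.859, 1.57, 2.693]
contact_force: [0.1, -0.2, -3.0]
gripper_width: 0.596
```

```bash
python3 - <<'E'
from h import *
s=r.state()
plan(s,[479.5,-143,42.6],105)
C=cams(); crop(C["side"],240,100,110,90,7,"pics/s13.png"); crop(C["top"],340,180,110,90,7,"pics/t13.png")
E
```

```text
t 14.6833 pos [ 479.3 -143.3  138.8] zaz 105.05 xdown [-6.e-04  3.e-04 -1.e+00] qpos [-0.375  0.312  1.801  0.     1.029 -2.208]
F [ 0.13 -0.16 -3.02] T [0.025 0.013 0.002] w 0.596
shift tool mm [96.2 -0.3  0.2] share [ 0.4812 -0.0013  0.0008]
turn deg [ 0.05  0.02 -0.03] share [ 0.0008  0.0004 -0.0005] shift share at target frame [ 0.4812 -0.0011  0.001 ]
```

View pics/s13.png

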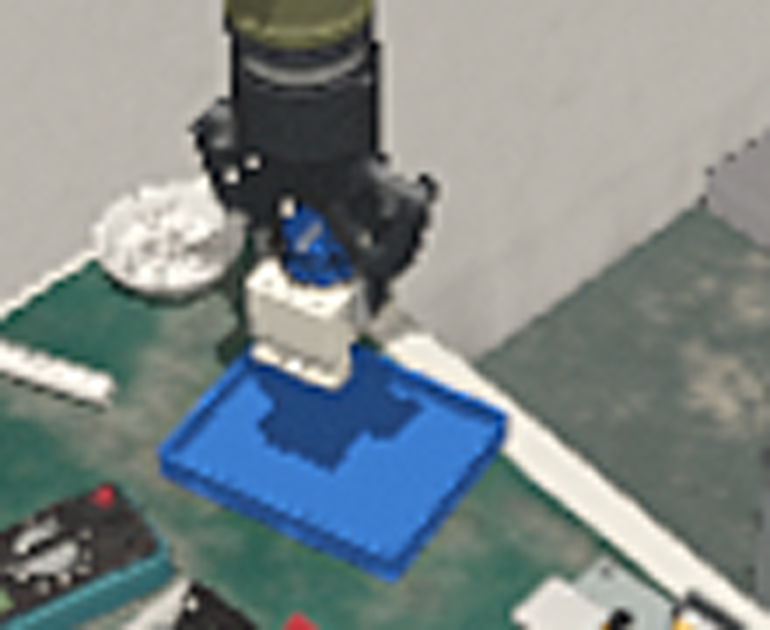

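>>> arm_command --dp '[[0.1,0,0],[0.1,0,0],[0.1,0,0],[0.07,0,0],[0.04,0,0]]' --rot '[[0,0,0],[0,0,0],[0,0,0],[0,0,0],[0,0,0]]'

```text
clock: 15.2
tool_pos: [478.6, -142.0, 55.5]
tool_rot: [0.938, 1.568, 2.769]
contact_force: [-0.1, 0.2, -3.8]
gripper_width: 0.598
```

>>> arm_command --dp '[[0.01,0,0],[0.01,0,0],[0.01,0,0],[0.008,0,0],[0,0,0]]' --rot '[[0,0,0],[0,0,0],[0,0,0],[0,0,0],[0,0,0]]'

```text
clock: 15.62
tool_pos: [480.1, -142.9, 49.9]
tool_rot: [-2.198, 1.57, -0.365]
contact_force: [-0.8, 0.0, -2.8]
gripper_width: 0.598
```

```bash
python3 - <<'E'
from h import *
s=r.state()
plan(s,[479.5,-143,42.6],105)
C=cams(); crop(C["side"],240,120,100,70,7,"pics/s14.png")
E
```

```text
t 15.6167 pos [ 480.1 -142.9   49.9] zaz 104.98 xdown [ 1.e-03 -4.e-04 -1.e+00] qpos [-0.374  0.438  1.899  0.     0.804 -2.206]
F [-0.78  0.   -2.77] T [ 0.013 -0.018  0.021] w 0.598
shift tool mm [7.3 0.6 0.1] share [0.0367 0.0032 0.0006]
turn deg [-0.02 -0.04  0.05] share [-0.0003 -0.0006  0.0009] shift share at target frame [0.0367 0.0031 0.0006]
```

View pics/s14.png

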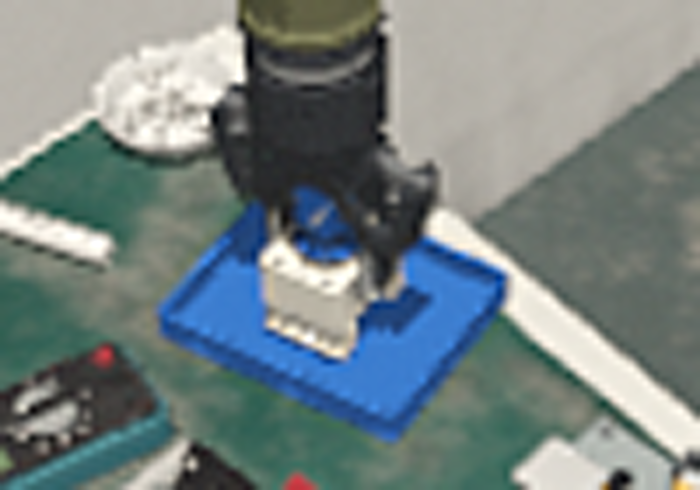

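>>> arm_command --dp '[[0.008,0,0],[0.008,0,0],[0.008,0,0],[0.004,0,0],[0,0,0]]' --rot '[[0,0,0],[0,0,0],[0,0,0],[0,0,0],[0,0,0]]'

```text
clock: 16.13
tool_pos: [479.5, -142.8, 43.6]
tool_rot: [0.926, 1.57, 2.759]
contact_force: [-0.1, 0.1, -3.2]
gripper_width: 0.6
```

>>> arm_command --dp '[[0.004,0,0],[0.004,0,0],[0,0,0],[0,0,0],[0,0,0]]' --rot '[[0,0,0],[0,0,0],[0,0,0],[0,0,0],[0,0,0]]'

```text
clock: 16.55
tool_pos: [479.7, -142.9, 42.6]
tool_rot: [-2.291, 1.571, -0.459]
contact_force: [-1.6, -0.5, 2.4]
gripper_width: 0.595
```

>>> arm_command --dp '[[0,0,0],[0,0,0],[0,0,0],[0,0,0],[0,0,0]]' --rot '[[0,0,0],[0,0,0],[0,0,0],[0,0,0],[0,0,0]]' --hand 1 --force 20

```text
clock: 16.97
tool_pos: [479.9, -142.9, 42.3]
tool_rot: [-2.21, 1.571, -0.378]
contact_force: [-0.6, -0.6, -0.0]
gripper_width: 0.999
```

>>> arm_command --dp '[[-0.03,0,0],[-0.06,0,0],[-0.1,0,0],[-0.15,0,0],[-0.15,0,0]]' --rot '[[0,0,0],[0,0,0],[0,0,0],[0,0,0],[0,0,0]]'

```text
clock: 17.38
tool_pos: [478.8, -142.5, 141.0]
tool_rot: [0.934, 1.568, 2.766]
contact_force: [1.0, -0.2, 0.5]
gripper_width: 1.002
```

>>> arm_command --dp '[[-0.1,0,0.1],[-0.1,0,0.15],[0,0,0.15],[0,0,0.15],[0,0,0.15]]' --rot '[[0,0,0],[0,0,0],[0,0,0],[0,0,0],[0,0,0]]'

```text
clock: 17.8
tool_pos: [443.2, -6.6, 181.4]
tool_rot: [-1.898, 1.569, -0.066]
contact_force: [0.4, 0.3, 0.8]
gripper_width: 0.998
```

>>> arm_command --dp '[[0,0,0.15],[0,0,0.15],[0,0,0.15],[0,0,0.1],[0,0,0]]' --rot '[[0,0,0],[0,0,0],[0,0,0],[0,0,0],[0,0,0]]'

```text
clock: 18.22
tool_pos: [413.5, 101.5, 180.7]
tool_rot: [0.047, 1.569, 1.883]
contact_force: [-1.4, -0.5, 0.2]
gripper_width: 0.999
```

```bash
python3 - <<'E'
from h import *
s=r.state()
plan(s,[479.5,-143,42.6],105)
C=cams(); crop(C["side"],240,120,100,70,7,"pics/s15.png"); crop(C["top"],355,195,90,70,8,"pics/t15.png")
cv2.imwrite("pics/topfull.png",C["top"]["frame"][:,:,::-1])
E
```

```text
t 18.2167 pos [413.5 101.5 180.7] zaz 105.18 xdown [-5.0e-04  1.5e-03 -1.0e+00] qpos [ 0.14   0.163  1.888  0.002  1.091 -1.697]
F [-1.37 -0.5   0.22] T [-0.007  0.002  0.017] w 0.999
shift tool mm [ 137.7    0.3 -253.5] share [ 0.6885  0.0016 -1.2673]
turn deg [ 0.18  0.09 -0.  ] share [ 0.003   0.0015 -0.0001] shift share at target frame [ 0.6905 -0.0024 -1.2662]
```

View pics/s15.png

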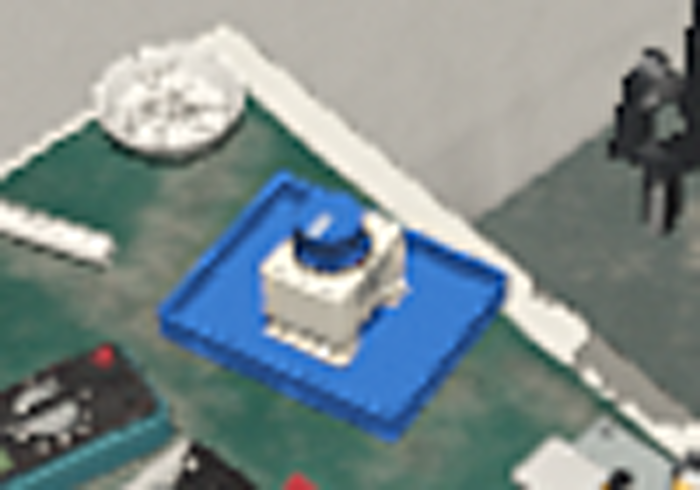

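View pics/t15.png

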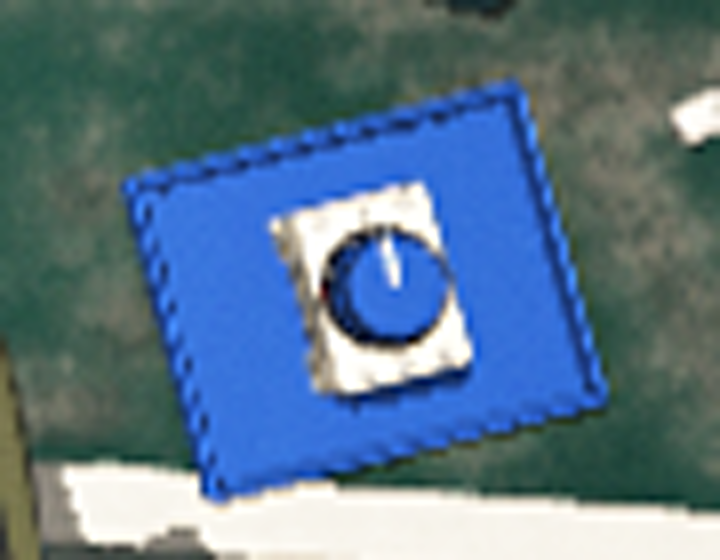

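View pics/topfull.png

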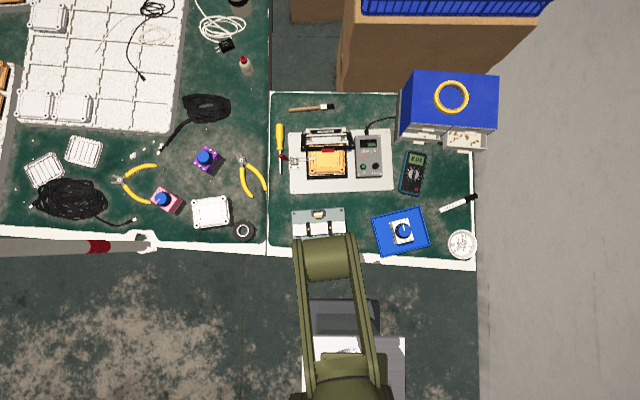

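The module stands upright in the tray. Its pointer runs along module +x, about 14° in the picture against a 15° tray yaw, which is the fourth click. The gripper is clear and nothing else has moved.

```bash
python3 -c "
from cell import r
print(r.close_job())"
```

```text
the job is handed in; nothing more can be done
None
```

The job is handed in, at about 18 s of the 72 s allowed. No verdict was reported.

**Dial:** While the module was clipped on the rail, I turned the dial counter-clockwise until the gripper slipped on it with the pointer no longer moving. I let go and the pointer read about 86°, where the stop should be at about 85°. I gripped it again, turned it clockwise 81° and let go. The pointer then read about 8.5°, where the fourth click should be at about 4.7°. That is well inside the 20° click spacing, but the side camera's resolution is coarse.

**Lift and placing:** I gripped the module's ±y faces at 60 N and pulled it straight up off the catches. I lowered it into the tray slowly until the wrist force showed it touching the floor, then opened the gripper and moved away.

**Last checks:**
- The pictures show the module upright on the tray floor near its middle and square to it, with the pointer along module +x (about 14° against the tray's 15°).
- The other things on the bench look unmoved.
- Wrist force stayed at about 10 N or less at every reading.
- The top and side cameras disagreed by about 3 to 5 mm on the dial's position. I relied on the top view, and both grips centred without large side forces.

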